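# Stack the tins and hold the letter rack's spring fence open

### The job

Get the tins ready for the steel letter rack: one at a time, set the middle-sized tin squarely and centred on the largest one, which stands on the coaster, then the smallest tin squarely and centred on top of that, setting each down gently rather than dropping it. Then pull the rack's spring-loaded fence out by its black grip until the pointer at its end is level with the mark tab on the edge of the rack, and finish still holding it there, because I will load the column into the gap while you hold. Leave the tins let go and standing straight, and leave the sunglasses, opener, whistle, jar and candle where they are.

Things in the scene. Friction and masses are not known exactly. Their poses are not given: they have to be found in the camera images.
- rack: Steel letter rack, fixed; origin at table height. Base plate 4 mm thick, x -235 to 50 mm, y +-100 mm. Four upright dividers, 150 mm wide, at x = -48, -16, 16, 48 mm, tops 74, 89, 104, 119 mm above the table. In front of them two guide rods at y = +-60 mm, 20 mm high, with 26 mm high end blocks at x = -230 mm. The fence is pulled along the rack's -x (towards the robot).
- fence: Spring-return fence: steel plate 8 mm thick (x), 140 mm wide (y), top 48 mm above the table, with a black grip block in its middle, 14 (x) x 40 mm (y), 44 to 88 mm above the table. Axes as the rack's, origin at table height under its middle; at rest at rack x = -125 mm. Slides up to 100 mm along rack -x; spring 3.6 N at rest plus 1.2 N per 10 mm pulls it home when let go.
- fence_grip (a point): Point in the middle of the black grip block, 68 mm above the table, 20 mm under the block's top; moves with the fence. A gripper from above, fingers before and behind the block (closing along the rack's x), can hold it.
- fence_pointer (a point): Middle of the top edge of the pointer, a thin upright steel tab (4 mm thick in x, 14 mm wide, top 48 mm above the table) at the fence's right-hand (-y) end, 75 mm from its middle and in line with the fence plate; moves with the fence.
- mark: Mark: thin upright steel tab, 4 mm thick (x), 12 mm wide (y), top 48 mm above the table, fixed on the right-hand (-y) edge of the rack's base, 92 mm from its middle line, 45 to 80 mm in front of the pointer at rest. It does not stop the pointer, which passes beside it. Origin at its foot, axes as the rack's; the pointer is level when its x in this frame is 0.
- coaster: Square white ceramic coaster with cork underside, 112 x 112 mm, 10 mm thick; origin at the centre of its underside. Loose.
- tin_large: Largest closed metal tin, 100 (x) x 64 (y) x 34 mm (z), 0.25 kg or so, standing on the coaster, centred. Origin at the centre of its underside.
- tin_middle: Middle-sized closed metal tin, 88 (x) x 56 (y) x 30 mm (z), about 0.18 kg, lying flat on the table. Origin at the centre of its underside.
- tin_small: Smallest closed metal tin, 70 (x) x 46 (y) x 26 mm (z), about 0.12 kg, lying flat on the table. Origin at the centre of its underside.
- sunglasses: Black plastic sunglasses, folded, about 142 mm wide (y), 42 mm high; bystander at the back right. Origin under the middle of the front.
- opener: Flat brushed aluminium bottle opener, about 130 mm long (x), 40 mm wide over its ring, 6 mm thick; bystander on the right.
- whistle: Yellow plastic whistle, about 45 mm long (x), 18 mm wide, 22 mm high; bystander near the robot, in the middle. Origin under its round chamber.
- diffuser: Pale glass jar with brown wooden cap, 56 mm in diameter, 110 mm high; bystander on the left.
- candle: White candle pot, 68 mm in diameter, 50 mm high; bystander on the left.
Mind the look-alikes: they are no part of the job. What is shaped like the tin_small but orange or pink is not meant.

How it is judged (in metres and radians):
On the way, in this order (a step that is already met when the one before it is completed fails the run):
1. the middle-sized tin stands squarely on the largest, let go (horizontal distance between tin_middle and tin_large below 0.01 m and angle between the x axis of tin_middle and the x axis of tin_large, either way round below 0.15 rad and angle between tin_middle's own z axis and vertical below 0.06 rad and z of tin_middle in the frame of tin_large between 0.029 and 0.039 m and contact force between tin_middle and the fingers below 0.2 N and linear speed of tin_middle below 0.03 m/s), for 0.2 s.
2. the smallest tin stands squarely on the middle-sized one, let go (horizontal distance between tin_small and tin_middle below 0.01 m and angle between the x axis of tin_small and the x axis of tin_middle, either way round below 0.15 rad and angle between each of tin_small, tin_middle's own z axis and vertical below 0.06 rad and z of tin_small in the frame of tin_middle between 0.025 and 0.035 m and contact force between tin_small and the fingers below 0.2 N and linear speed of tin_small below 0.03 m/s and horizontal distance between tin_middle and tin_large below 0.01 m and angle between the x axis of tin_middle and the x axis of tin_large, either way round below 0.15 rad and z of tin_middle in the frame of tin_large between 0.029 and 0.039 m), for 0.2 s.
3. the fence's pointer is level with the mark, the fence held by the fingers (x of fence_pointer in the frame of mark between -0.006 and 0.006 m and contact force between fence and the fingers above 3 N), for 0.2 s.
At the end, for the whole second after the job is handed in: Fingers hold the fence at rest, pointer within 6 mm of the mark, no tin touching it. Largest tin on the coaster (within 20 mm of centre), middle tin on it, smallest on top: each within 10 mm and 0.15 rad of the one below, upright, at rest, let go (all of step 2 and all of step 3 and linear speed of fence below 0.01 m/s and horizontal distance between tin_large and coaster below 0.02 m and angle between tin_large's own z axis and vertical below 0.06 rad and z of tin_large in the frame of coaster between 0.006 and 0.014 m and contact force between tin_middle and the fingers below 0.2 N and linear speed of each of tin_middle, tin_large below 0.03 m/s and contact force between fence and tin_large below 0.2 N and contact force between fence and tin_middle below 0.2 N and contact force between fence and tin_small below 0.2 N); the arm keeps its last pose, push and grip.
It fails at once if the sunglasses, opener, whistle, jar or candle is pushed about (more than 30 mm) (distance of any of sunglasses, opener, whistle, diffuser, candle from where it was at the start of the episode above 0.03 m).
It fails at once if a tin is dropped (falls faster than 0.5 m/s out of the fingers) ((linear speed of tin_middle above 0.5 m/s and contact force between tin_middle and the arm below 0.05 N and contact force between tin_middle and the fingers below 0.05 N) or (linear speed of tin_small above 0.5 m/s and contact force between tin_small and the arm below 0.05 N and contact force between tin_small and the fingers below 0.05 N)).
It also fails if it takes over 72 s, if anything falls off the work surface, if the arm or the gripper's body presses on something with over 40 N, if the wrist force passes 120 N, or if a joint passes its speed limit or range.

### The arm

A 6-joint arm with a two-finger parallel gripper is mounted at the origin on the work surface. World frame = base frame: x ahead of the robot, y to its left, z up, the work surface at z = 0. Lengths are in m, angles in degrees, forces in N, time in s.
With the tool pointing down it reaches from about 0.4 to 0.825 m from the base axis. Payload 7 kg.
Tool frame: the origin (TCP) lies on the centre line of the jaws, within the pads' length; the fingertips stand 19 mm ahead of it and the grasp point (between the pads) is the TCP (r.tip_extent is the distance from the TCP to the fingertips, in m); z points along the fingers, y is the line along which they close (so a half turn about z gives the same grasp; the last joint's range is limited). The gripper opens to 88 mm and grips with 3 to 60 N. Pads are 19 mm wide; open, the fingers measure 130 mm over their backs; the gripper's body (78 mm by 193 mm) begins 47 mm behind the grasp point.
Start: joints at [-57.577, 20.546, 0.682, 0, -70.136, -16.507], TCP at [0.185, -0.649, 0.246] pointing down, gripper open.
Joint ranges: [-176.03, 176.03], [-82.01, 121.73], [-58.28, 71.71], [-173.87, 95.51], [-174.79, -0.11], [-173.66, 173.66]. Speed limits (degrees/s): [136.94, 136.94, 172.46, 180, 180, 180].

### API

Orientations are given as [roll, pitch, yaw] about the fixed x, y, z axes, in that order (R = Rz(yaw) Ry(pitch) Rx(roll)).
In Python, from plant import r gives the robot as it stands. The module is installed in compiled form; this text tells all that it offers.
- The arm moves only by the tool jog_arm, never from a script. Its argument "deltas" is a list that holds one entry, the list of rows, each a list of 5 numbers: the opening, from -1 (shut) to 1 (fully open), then the shift along the world's x, y, z in cm, then the turn about the world's z in rad. In form: [[[claw, dx, dy, dz, turn], ...]]. A call has 1 to 8 rows; each row shifts and turns the commanded pose from where the row before left it; what a row does not reach is not made up. A row lasts 1/8 s, in which the tool goes at most 62.5 mm and 10.7 degrees, less where a joint would pass 70% of its speed; a pose out of reach is approached as far as the arm can. A call with a gripper value outside its range is refused whole. The fingers move at their own pace and stop on an object; "force" is the grip in N (left out, the last holds). Time passes only in rows, so rows that do not move let the fingers close. It gives the time, the measured TCP pose, the force, the opening and the grip force at its end, in the units of the state.
- r.get_state(): the state, without advancing time (a new reading comes with each control period).
- r.capture(name): name is "scene" or "top"; returns the picture (400x640x3 uint8, blue, green, red); there is no depth.
- r.camera_info(name): a dict with "fx", "fy", "cx", "cy" (pixels), "view" (4x4, takes a point from world to camera coordinates). Camera axes: x right, y up, looking along -z (the intrinsics and any distortion apply to the point x, -y, -z); pixel columns grow to the right and rows downward; lengths in m; the calibration is good to about 2 mm. A picture is of the moment at which its call begins. camera_info takes no time and is no camera call.
- r.close_job(): hands the job in; it is judged then, once.
The state is a dict: "time_s": time; "joints": joint angles; "qd": joint speeds; "joint_torque": joint torques, N m; "tcp_pos": TCP position; "eef_rot": TCP orientation; "contact_force": force on the tool from outside, world axes, zero at the start; "moment": the same for the moment, N m; "gripper_width": finger opening in m; "gripper_force": force on a finger pad.
Only numpy, scipy, OpenCV 4.12 (cv2) and the standard library are available. Lean on these libraries where they do the work, as an engineer would, in place of code of your own. Each camera call takes 0.05 s, during which the arm holds its last target. There are 200 camera calls.

## Working session

There is one attempt and no reset: what is moved stays moved. The work goes in short steps, Python scripts to look and compute and a tool call to move; the robot and the scene stay as the last step left them, time stands still between calls to the robot, and variables do not carry over. Pictures are saved under pics/ and viewed, at most 10 in all, crops included, and the job is handed in when it is done.

Besides the shell and the picture viewer there is one more tool, called after "Emit:" by a JSON object that holds its "op" and its "data". jog_arm: Moves the arm, as the interface text tells. Its arguments: {"type":"object","properties":{"deltas":{"type":"array"},"force":{"type":"number"}},"required":["deltas"]}

```bash
mkdir -p pics; python3 - <<'E'
from plant import r
import cv2
for n in("scene","top"):
    cv2.imwrite(f"pics/{n}0.png",r.capture(n)); c=r.camera_info(n); print(n,c)
print(r.get_state())
E
```

```text
scene {'fx': 496.26650558817914, 'fy': 496.26650558817914, 'cx': 321.420249518984, 'cy': 195.8552570255606, 'view': array([[ 2.48104377e-01,  9.68732151e-01, -1.49590682e-03,
        -1.58107538e-01],
       [-8.08523143e-01,  2.07922941e-01,  5.50507383e-01,
         4.08040062e-01],
       [ 5.33605234e-01, -1.35373816e-01,  8.34828955e-01,
        -1.90601415e+00],
       [ 0.00000000e+00,  0.00000000e+00,  0.00000000e+00,
         1.00000000e+00]])}
top {'fx': 410.5707222827426, 'fy': 410.5707222827426, 'cx': 322.72076333771054, 'cy': 199.61027588334267, 'view': array([[ 0.00571356, -0.99993354,  0.01001331,  0.00589132],
       [ 0.99507565,  0.00667612,  0.09889328, -0.54175757],
       [-0.09895355,  0.00939897,  0.99504766, -1.07861636],
       [ 0.        ,  0.        ,  0.        ,  1.        ]])}
{'time_s': 0.1, 'joints': array([-5.75756003e+01,  2.05874960e+01,  6.38064749e-01, -1.69996917e-02,
       -7.01366893e+01, -1.65073537e+01]), 'qd': array([-0.00649841, -0.09483295,  0.09472407, -0.00872425, -0.02943507,
        0.07203664]), 'joint_torque': array([-1.47923969e-03, -5.84165239e+01,  2.93748808e+01,  7.01557472e+00,
        1.00962940e-02, -5.47640457e-05]), 'tcp_pos': array([ 0.18497399, -0.64872281,  0.24470954]), 'eef_rot': array([ 1.79912888e+02, -9.14938790e-03, -1.64088735e+02]), 'contact_force': array([0.119266  , 0.47665415, 0.50706475]), 'moment': array([0.00687259, 0.02800742, 0.05071577]), 'gripper_force': 0.0, 'gripper_width': 0.08746839556984178}
```

View pics/scene0.png

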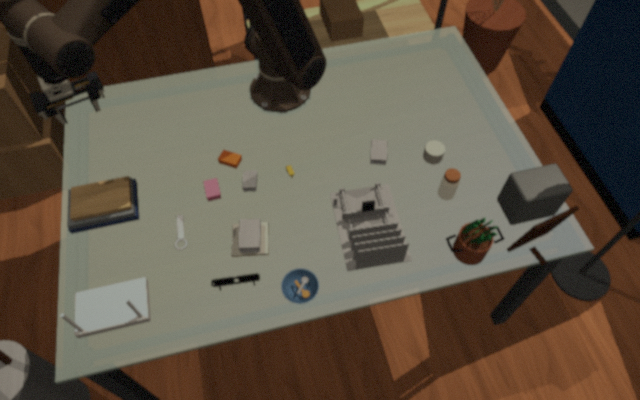

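View pics/top0.png

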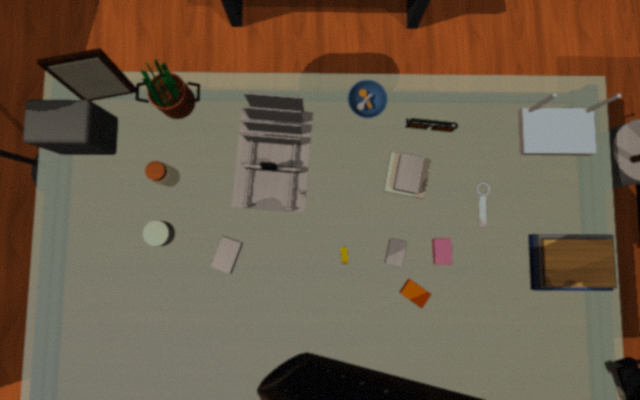

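The scene image shows grey tins at (250,181) small, (379,151) middle and (250,235) large on the coaster. The rack is around (372,215), with its black grip at (368,206). In the top image the same tins are at (396,251), (227,254) and (409,173), and the grip is at (268,166).

Candidates for the smallest tin in the top view are grey (396,251), pink (443,251) and orange (416,292). By the description it is the grey one. I'll check it in a close crop.

```bash
python3 - <<'E'
import cv2,numpy as np
t=cv2.imread("pics/top0.png");s=cv2.imread("pics/scene0.png")
def c(i,x,y,w,h,W,H): return cv2.resize(i[y:y+h,x:x+w],(W,H),interpolation=cv2.INTER_CUBIC)
a=c(t,372,222,100,75,400,300); b=c(t,195,222,100,75,400,300)
d=c(t,366,138,80,60,400,300); e=c(t,222,130,100,75,400,300)
im=np.vstack([np.hstack([a,b]),np.hstack([d,e])])
cv2.imwrite("pics/crop1.png",cv2.convertScaleAbs(im,alpha=1.6))
a=c(s,200,155,80,60,400,300); b=c(s,350,125,80,60,400,300)
d=c(s,220,205,80,60,400,300); e=c(s,325,170,100,75,400,300)
cv2.imwrite("pics/crop2.png",cv2.convertScaleAbs(np.vstack([np.hstack([a,b]),np.hstack([d,e])]),alpha=1.6))
E
```

```text
(no output)
```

View pics/crop1.png

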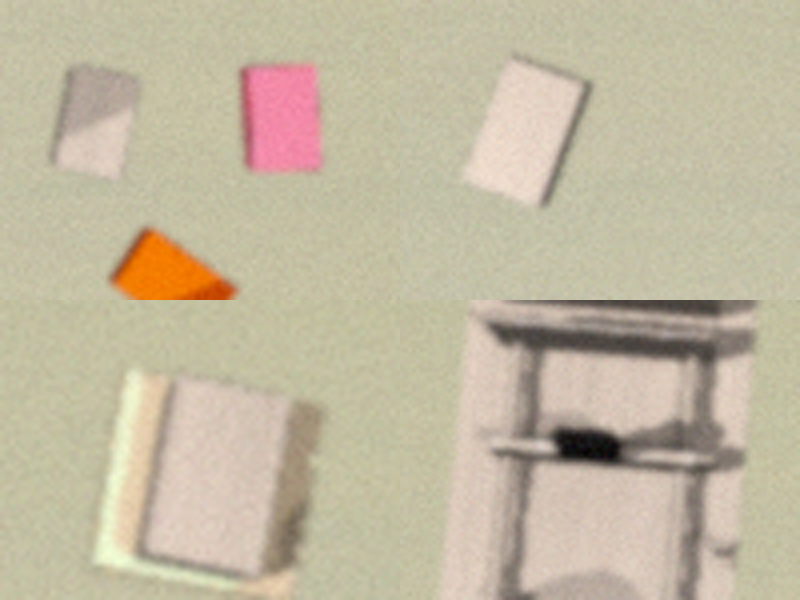

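View pics/crop2.png

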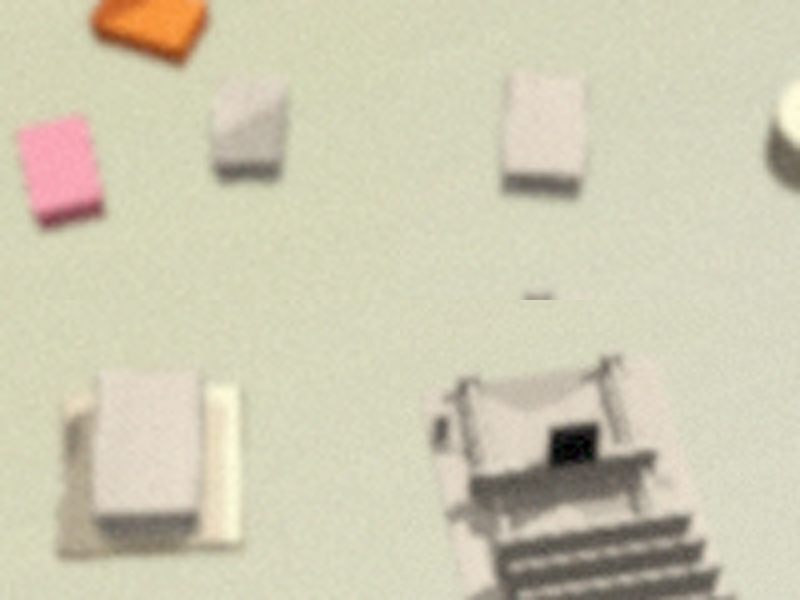

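The crops confirm the choice: the small grey tin is at top (396,252), half in the arm's shadow, with pink and orange look-alikes beside it. The mark tab is at about top (302,192) and scene (335,203). The pointer is at about top (305,170) and scene (340,223).

```bash
cat > h.py <<'E'
import cv2,numpy as np,json
from plant import r
def cam(n):
    c=r.camera_info(n);V=np.array(c["view"]);return c,V[:3,:3],V[:3,3]
def ray(n,px):
    c,R,t=cam(n);p=np.atleast_2d(np.asarray(px,float))
    d=np.c_[(p[:,0]-c["cx"])/c["fx"],-(p[:,1]-c["cy"])/c["fy"],-np.ones(len(p))]@R
    return -R.T@t,d
def plane(n,px,z):
    o,d=ray(n,px);return o+d*((z-o[2])/d[:,2])[:,None]
def tri(pt,ps):
    o1,d1=ray("top",pt);o2,d2=ray("scene",ps);out=[]
    for a,b in zip(d1,d2):
        k=np.linalg.lstsq(np.c_[a,-b],o2-o1,rcond=None)[0]
        p,q=o1+a*k[0],o2+b*k[1];out.append([*((p+q)/2),np.linalg.norm(p-q)])
    return np.array(out)
E
python3 - <<'E'
import cv2
t=cv2.GaussianBlur(cv2.imread("pics/top0.png"),(3,3),0);s=cv2.GaussianBlur(cv2.imread("pics/scene0.png"),(3,3),0)
for i,n,ps in((t,"top",dict(table=(350,200),smallSh=(396,243),smallL=(394,260),mid=(227,254),midside=(235,262),large=(410,173),largeSide=(396,172),coast=(388,172),coast2=(392,170),sh=(427,172),baseplate=(270,190))),(s,"scene",dict(table=(300,200),small=(250,180),smallside=(250,189),mid=(379,151),midside=(378,161),large=(250,235),lside=(250,249),coast=(266,240),coastsh=(236,245)))):
    L=cv2.cvtColor(i,cv2.COLOR_BGR2LAB)
    for k,(x,y) in ps.items(): print(n,k,L[y,x])
E
```

```text
top table [128 126 138]
top smallSh [111 129 134]
top smallL [135 131 134]
top mid [143 131 134]
top midside [ 95 128 134]
top large [138 130 134]
top largeSide [114 130 137]
top coast [149 123 140]
top coast2 [145 128 141]
top sh [106 129 138]
top baseplate [134 131 134]
scene table [142 125 137]
scene small [124 128 134]
scene smallside [ 77 128 132]
scene mid [145 129 134]
scene midside [ 75 128 132]
scene large [144 129 135]
scene lside [ 78 128 132]
scene coast [160 125 139]
scene coastsh [116 127 137]
```

```bash
cat >> h.py <<'E'
def quad(im,c,thr,dk=-8.0,half=24,up=6):
    x,y=c;w=cv2.resize(im[y-half:y+half,x-half:x+half].astype(np.float32)/255,None,fx=up,fy=up,interpolation=cv2.INTER_CUBIC)
    L=cv2.cvtColor(w,cv2.COLOR_BGR2LAB);L=cv2.GaussianBlur(L,(0,0),up*.5)
    m=((L[...,1]-L[...,2]>dk)&(L[...,0]*2.55>thr)).astype(np.uint8)
    cs,_=cv2.findContours(m,cv2.RETR_EXTERNAL,cv2.CHAIN_APPROX_NONE)
    k=max((q for q in cs),key=cv2.contourArea)
    k=cv2.convexHull(k)
    a,q=cv2.minEnclosingTriangle(k) if False else (0,cv2.approxPolyDP(k,.08*cv2.arcLength(k,True),True))
    P=k[:,0].astype(float); mm=cv2.moments(k); cen=np.array([mm['m10'],mm['m01']])/mm['m00']
    f=lambda p:(np.asarray(p,float)+.5)/up-.5+[x-half,y-half]
    return f(cen),f(cv2.boxPoints(cv2.minAreaRect(k))),f(q[:,0]),cv2.polylines((w*255).clip(0,255).astype(np.uint8),[k],1,(0,0,255),1)
def avg(n,k=6): return np.mean([r.capture(n).astype(np.float32) for _ in range(k)],0)
E
python3 - <<'E'
from h import *
I={n:avg(n) for n in("top","scene")}
np.savez("i0.npz",**I)
J=dict(small=((396,252),(250,180),97,100,.026),mid=((227,254),(379,151),117,110,.03),large=((409,174),(250,234),125,110,.044))
rows=[]
for k,(a,b,ta,tb,z) in J.items():
    ra=quad(I["top"],a,ta);rb=quad(I["scene"],b,tb)
    print(k,"tri of centroids",tri(ra[0],rb[0]).round(4))
    for n,q in(("top",ra),("scene",rb)):
        p=plane(n,q[2],z); e=np.diff(np.vstack([p,p[:1]]),axis=0)
        print(n,"cen",plane(n,q[0],z)[0].round(4)[:2],"sides",np.hypot(e[:,0],e[:,1]).round(4),"ang",np.degrees(np.arctan2(e[:,1],e[:,0])).round(1))
    rows.append(np.hstack([ra[3],rb[3]]))
cv2.imwrite("pics/q.png",cv2.resize(np.vstack(rows),(400,600)))
E
```

```text
small tri of centroids [[ 4.020e-01 -1.871e-01  1.540e-02  2.000e-04]]
top cen [ 0.4023 -0.1852] sides [0.0455 0.0672 0.0453 0.0668] ang [-104.4  166.2   75.2  -13.6]
scene cen [ 0.4098 -0.187 ] sides [0.0772 0.0421 0.0648 0.0391] ang [  -8.9 -111.6  169.2   85.7]
mid tri of centroids [[0.3929 0.2681 0.0194 0.0021]]
top cen [0.3934 0.2668] sides [0.0502 0.0845 0.0541 0.0866] ang [-112.4  163.1   70.1  -19.6]
scene cen [0.4007 0.2634] sides [0.0947 0.0528 0.0845 0.0492] ang [ -18.8 -119.2  159.4   72.1]
large tri of centroids [[ 0.6171 -0.2234  0.0339  0.0007]]
top cen [ 0.6153 -0.2215] sides [0.059  0.0945 0.0573 0.0939] ang [-102.5  168.1   76.9  -10.9]
scene cen [ 0.6231 -0.2227] sides [0.0566 0.1119 0.0661 0.0949] ang [  77.4  -10.9 -117.5  165.1]
```

View pics/q.png

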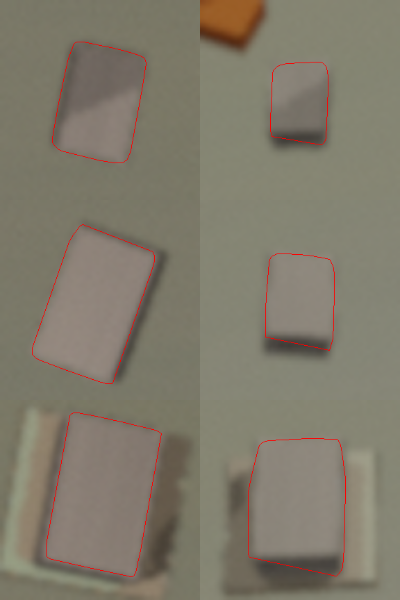

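The contours fit the top faces well in the top view. In the scene view some dark side face leaks in at the bottom, so I'll tighten the threshold there for heights and measure the grip, mark and rack too.

```bash
python3 - <<'E'
from h import *
I=np.load("i0.npz")
for k,a,b,ta,tb in(("small",(396,252),(250,180),97,112),("mid",(227,254),(379,151),117,128),("large",(409,174),(250,234),125,128)):
    print(k,tri(quad(I["top"],a,ta)[0],quad(I["scene"],b,tb)[0]).round(4))
# grip: black blob
g={}
for n,(x,y) in(("top",(268,166)),("scene",(368,206))):
    up=6;w=cv2.resize(I[n][y-14:y+14,x-16:x+16],None,fx=up,fy=up,interpolation=cv2.INTER_CUBIC).max(2)
    m=(w<60).astype(np.uint8);cs,_=cv2.findContours(m,0,cv2.CHAIN_APPROX_NONE);c=max(cs,key=cv2.contourArea)
    f=lambda p:(np.asarray(p,float)+.5)/up-.5+[x-16,y-14]
    g[n]=f(cv2.boxPoints(cv2.minAreaRect(c)));print(n,g[n].round(1).tolist(),w.min())
    print(plane(n,g[n],.088).round(4)[:,:2].tolist())
# mark from eye-read pixels
print("mark",tri([[302.5,192.5]],[[335,202.5]]).round(4))
out=[]
t=np.clip(I["top"][115:220,225:320]*1.7,0,255).astype(np.uint8);s=np.clip(I["scene"][170:245,320:420]*1.6,0,255).astype(np.uint8)
out=np.hstack([cv2.resize(t,(400,442),interpolation=2),cv2.copyMakeBorder(cv2.resize(s,(400,300),interpolation=2),0,142,0,0,0)])
cv2.imwrite("pics/rack.png",out)
E
```

```text
small [[ 0.4021 -0.1862  0.0229  0.0008]]
mid [[0.3932 0.2668 0.0265 0.0016]]
large [[ 0.6158 -0.2216  0.0418  0.0008]]
top [[259.1, 169.3], [259.8, 161.2], [279.3, 163.0], [278.6, 171.0]] 4.399678
[[0.6125, 0.1731], [0.6334, 0.1717], [0.6293, 0.1215], [0.6084, 0.123]]
scene [[359.5, 202.3], [382.3, 199.8], [383.7, 213.1], [360.9, 215.7]] 3.0878248
[[0.621, 0.1244], [0.6296, 0.1948], [0.6763, 0.1841], [0.6678, 0.115]]
mark [[5.614e-01 6.440e-02 2.010e-02 5.000e-04]]
```

View pics/rack.png

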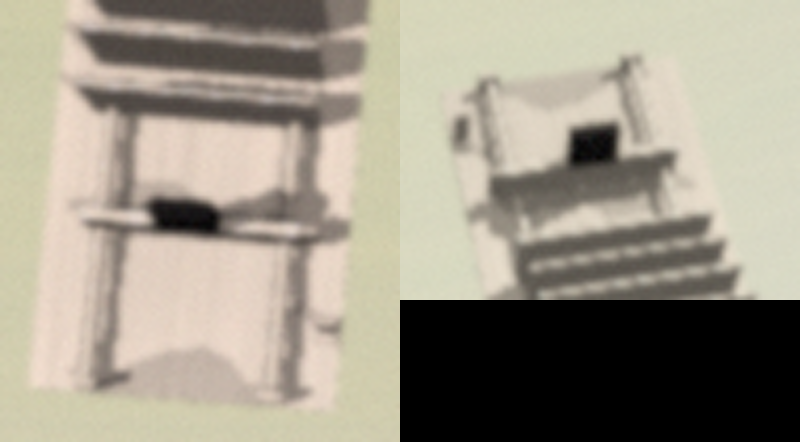

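The measured top heights are 23, 26.5 and 42 mm against the true 26, 30 and 44, so they agree within calibration. The crop shows the mark tab at about top px (302,192) and scene (335,203), 48 mm high and beside the pointer's path. Rack yaw is about -5°. Now moving toward the middle tin at (0.393, 0.267), yaw -18°.

Emit:
{"op": "jog_arm", "data": {"deltas": [[[1,3.9,4.3,0,-0.04],[1,3.9,4.3,0,-0.04],[1,3.9,4.3,0,-0.04],[1,3.9,4.3,0,-0.04],[1,3.9,4.3,0,-0.04],[1,3.9,4.3,0,-0.04],[1,3.9,4.3,0,-0.04],[1,3.9,4.3,0,-0.04]]], "force": 20}}

```text
time_s: 1.7
tcp_pos: [0.4982, -0.3035, 0.246]
eef_rot: [-180.0, 0.0, 177.5]
contact_force: [0.8, -1.0, -0.1]
gripper_width: 0.0878
gripper_force: 0.0
```

Emit:
{"op": "jog_arm", "data": {"deltas": [[[1,0,5.8,0,-0.03],[1,0,5.8,0,-0.03],[1,0,5.8,0,-0.03],[1,0,5.8,0,-0.03],[1,0,5.8,0,-0.03],[1,-1.5,5.4,0,-0.03],[1,-1.5,5.4,0,-0.03],[1,-1.5,5.4,0,-0.03]]]}}

```text
time_s: 2.7
tcp_pos: [0.4514, 0.1486, 0.246]
eef_rot: [180.0, 0.0, 163.8]
contact_force: [1.0, -0.0, 0.3]
gripper_width: 0.0876
gripper_force: 0.0
```

Emit:
{"op": "jog_arm", "data": {"deltas": [[[1,-2,4,-3,-0.037],[1,-2,4,-4,0],[1,-1.8,3.8,-4,0],[1,0,0,-4,0],[1,0,0,-3,0],[1,0,0,-2,0],[1,0,0,-1.9,0],[1,0,0,0,0]]]}}

```text
time_s: 3.7
tcp_pos: [0.3936, 0.2642, 0.0256]
eef_rot: [-179.9, -0.0, 161.7]
contact_force: [0.1, -1.1, 0.0]
gripper_width: 0.0879
gripper_force: 0.0
```

```bash
python3 - <<'E'
from h import *
t=r.capture("top");s=r.capture("scene")
a=cv2.resize(t[215:290,180:280],(400,300),interpolation=2);b=cv2.resize(s[105:180,330:430],(400,300),interpolation=2)
cv2.imwrite("pics/g1.png",cv2.convertScaleAbs(np.hstack([a,b]),alpha=1.6))
E
```

```text
(no output)
```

View pics/g1.png

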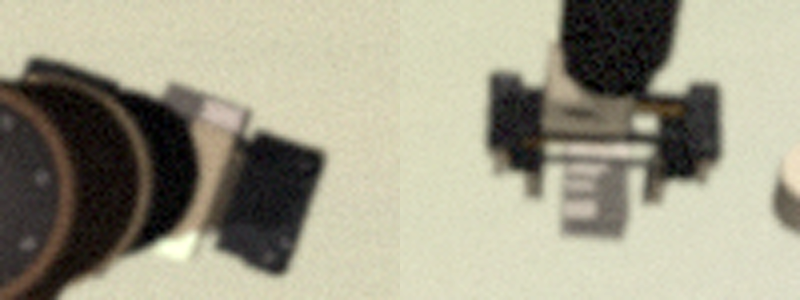

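The tin sits between the open fingers, which straddle it with clearance on both sides. Closing, then lifting.

Emit:
{"op": "jog_arm", "data": {"deltas": [[[0.3,0,0.15,0.1,0],[0,0,0,0,0],[-0.3,0,0,0,0],[-0.6,0,0,0,0],[-1,0,0,0,0],[-1,0,0,0,0],[-1,0,0,0,0]]], "force": 25}}

```text
time_s: 4.68
tcp_pos: [0.3942, 0.2665, 0.0278]
eef_rot: [180.0, 0.0, 161.7]
contact_force: [-0.8, -0.7, 6.2]
gripper_width: 0.0559
gripper_force: 24.9
```

Emit:
{"op": "jog_arm", "data": {"deltas": [[[-1,0,0,1.5,0],[-1,0,0,3,0],[-1,0,0,4,0],[-1,0,0,3.5,0],[-1,1.1,-2.5,0,0.02],[-1,2.2,-4.9,0,0.02],[-1,2.2,-4.9,0,0.02],[-1,2.2,-4.9,0,0.02]]]}}

```text
time_s: 5.68
tcp_pos: [0.4712, 0.0928, 0.1473]
eef_rot: [-180.0, -0.0, 166.4]
contact_force: [1.5, 0.4, -1.5]
gripper_width: 0.0555
gripper_force: 24.9
```

Emit:
{"op": "jog_arm", "data": {"deltas": [[[-1,2.2,-4.9,0,0.02],[-1,2.2,-4.9,0,0.02],[-1,2.2,-4.9,0,0],[-1,2.2,-4.9,0,0],[-1,2.2,-4.9,0,0],[-1,2.2,-4.9,0,0],[-1,1.4,-2.2,0,0],[-1,0,0,0,0]]]}}

```text
time_s: 6.68
tcp_pos: [0.6169, -0.2233, 0.1459]
eef_rot: [-180.0, -0.1, 168.4]
contact_force: [-1.0, 1.4, -2.3]
gripper_width: 0.0561
gripper_force: 24.9
```

Emit:
{"op": "jog_arm", "data": {"deltas": [[[-1,-0.1,0.15,-2,0],[-1,0,0,-2,0],[-1,0,0,-1.5,0],[-1,0,0,-1,0],[-1,0,0,-0.3,0],[-1,0,0,0,0]]]}}

```text
time_s: 7.42
tcp_pos: [0.6163, -0.2201, 0.0798]
eef_rot: [-180.0, 0.0, 168.6]
contact_force: [-0.2, -1.1, -1.4]
gripper_width: 0.0562
gripper_force: 24.9
```

Emit:
{"op": "jog_arm", "data": {"deltas": [[[-1,-0.05,-0.1,-0.2,0],[-1,0,0,-0.2,0],[-1,0,0,-0.1,0],[-1,0,0,-0.1,0],[-1,0,0,0,0]]]}}

```text
time_s: 8.05
tcp_pos: [0.6155, -0.2211, 0.0735]
eef_rot: [-180.0, -0.0, 168.6]
contact_force: [-0.1, -0.2, -1.7]
gripper_width: 0.0563
gripper_force: 24.9
```

Emit:
{"op": "jog_arm", "data": {"deltas": [[[-1,0,0,-0.1,0],[-1,0,0,-0.05,0],[-1,0,0,0,0]]]}}

```text
time_s: 8.43
tcp_pos: [0.6156, -0.2211, 0.072]
eef_rot: [-180.0, -0.0, 168.6]
contact_force: [0.5, 0.6, -1.3]
gripper_width: 0.0558
gripper_force: 24.9
```

Emit:
{"op": "jog_arm", "data": {"deltas": [[[-1,0,0,-0.1,0],[-1,0,0,0,0]]]}}

```text
time_s: 8.68
tcp_pos: [0.6157, -0.2211, 0.0719]
eef_rot: [-180.0, 0.0, 168.6]
contact_force: [-2.0, 0.1, 4.9]
gripper_width: 0.056
gripper_force: 24.9
```

The wrist force went from -1.3 to +4.9 N, so the tin is seated. Opening gently and rising.

Emit:
{"op": "jog_arm", "data": {"deltas": [[[0.4,0,0,0,0],[0.7,0,0,0,0],[1,0,0,0,0],[1,0,0,0,0],[1,0,0,1,0],[1,0,0,2,0],[1,0,0,4,0],[1,0,0,4,0]]]}}

```text
time_s: 9.68
tcp_pos: [0.6155, -0.2212, 0.1828]
eef_rot: [-180.0, 0.0, 168.6]
contact_force: [1.0, 0.7, 0.4]
gripper_width: 0.0877
gripper_force: 0.0
```

Emit:
{"op": "jog_arm", "data": {"deltas": [[[1,-3,0,1,0],[1,-4,0.3,0,0],[1,-5,1,0,-0.02],[1,-4,0.9,0,-0.01],[1,0,0,0,0]]]}}

```text
time_s: 10.3
tcp_pos: [0.4534, -0.1988, 0.1924]
eef_rot: [180.0, 0.1, 166.9]
contact_force: [1.8, 0.2, 1.1]
gripper_width: 0.0877
gripper_force: 0.0
```

```bash
python3 - <<'E'
from h import *
t=avg("top",3);s=avg("scene",3);np.savez("i1.npz",top=t,scene=s)
a=cv2.resize(t[138:198,366:446],(400,300),interpolation=2);b=cv2.resize(s[200:260,210:290],(400,300),interpolation=2)
cv2.imwrite("pics/g2.png",cv2.convertScaleAbs(np.hstack([a,b]),alpha=1.6)); print(r.get_state()["tcp_pos"])
E
```

```text
[ 0.45634656 -0.19920403  0.19099807]
```

View pics/g2.png

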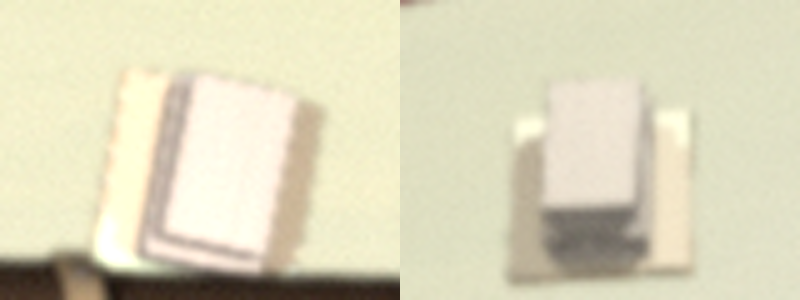

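The middle tin stands on the large one, visually square: the step edge around it is narrow and parallel. Checking its centre numerically while going to the small tin.

```bash
python3 - <<'E'
from h import *
px=np.array([[190,75],[297,95],[263,258],[165,237]])/5.+[366-.4,138-.4]
p=plane("top",px,.074);print(p.mean(0).round(4));e=np.diff(np.vstack([p,p[:1]]),axis=0);print(np.hypot(*e.T[:2]).round(4),np.degrees(np.arctan2(e[:,1],e[:,0])).round(1))
E
```

```text
[ 0.6139 -0.2204  0.074 ]
[0.0568 0.088  0.0518 0.0866] [-100.3  167.3   78.2   -9.4]
```

Emit:
{"op": "jog_arm", "data": {"deltas": [[[1,-4,1,0,-0.01],[1,-1.2,0.3,-4,0],[1,0,0,-4,0],[1,0,0,-4,0],[1,0,0,-2,0],[1,0,0,-1.5,0],[1,0,0,-1,0],[1,0,0,0,0]]]}}

```text
time_s: 11.6
tcp_pos: [0.4034, -0.1862, 0.0254]
eef_rot: [-180.0, -0.1, 166.3]
contact_force: [-0.5, 0.2, -0.3]
gripper_width: 0.0876
gripper_force: 0.0
```

The middle tin is within 2 mm of the large tin's centre, and the angle matches. Gripping the small tin.

Emit:
{"op": "jog_arm", "data": {"deltas": [[[0.3,-0.1,0,0.15,0],[0,0,0,0,0],[-0.3,0,0,0,0],[-0.6,0,0,0,0],[-1,0,0,0,0],[-1,0,0,0,0],[-1,0,0,0,0]]], "force": 20}}

```text
time_s: 12.48
tcp_pos: [0.4027, -0.1861, 0.0277]
eef_rot: [-180.0, 0.0, 166.3]
contact_force: [-0.8, 0.9, 4.5]
gripper_width: 0.0461
gripper_force: 19.9
```

Emit:
{"op": "jog_arm", "data": {"deltas": [[[-1,0,0,1.5,0],[-1,0,0,3,0],[-1,0,0,4,0],[-1,0,0,4,0],[-1,2,-0.3,2,0.02],[-1,4,-0.7,0,0.02],[-1,5,-0.8,0,0],[-1,5,-0.8,0,0]]]}}

```text
time_s: 13.48
tcp_pos: [0.5638, -0.2123, 0.1722]
eef_rot: [180.0, -0.0, 168.6]
contact_force: [-0.4, -0.5, 0.4]
gripper_width: 0.046
gripper_force: 19.9
```

Emit:
{"op": "jog_arm", "data": {"deltas": [[[-1,3,-0.5,0,0],[-1,2,-0.3,-1,0],[-1,0.1,0,-2,0],[-1,0,0,-2,0],[-1,0,0,-1,0],[-1,0,0,-0.4,0],[-1,0,0,0,0]]]}}

```text
time_s: 14.35
tcp_pos: [0.6137, -0.2201, 0.1088]
eef_rot: [-180.0, 0.0, 168.6]
contact_force: [-0.6, 0.8, -1.4]
gripper_width: 0.0459
gripper_force: 19.9
```

Emit:
{"op": "jog_arm", "data": {"deltas": [[[-1,0.1,-0.1,-0.3,0],[-1,0,0,-0.15,0],[-1,0,0,-0.1,0],[-1,0,0,-0.05,0],[-1,0,0,0,0]]]}}

```text
time_s: 14.98
tcp_pos: [0.6146, -0.2211, 0.1026]
eef_rot: [180.0, 0.0, 168.6]
contact_force: [-0.1, -0.3, -1.1]
gripper_width: 0.0457
gripper_force: 19.9
```

Emit:
{"op": "jog_arm", "data": {"deltas": [[[-1,0,0,-0.1,0],[-1,0,0,0,0]]]}}

```text
time_s: 15.22
tcp_pos: [0.6147, -0.2211, 0.1018]
eef_rot: [-180.0, 0.0, 168.6]
contact_force: [-0.4, 0.2, 0.3]
gripper_width: 0.0461
gripper_force: 19.9
```

Emit:
{"op": "jog_arm", "data": {"deltas": [[[-1,0,0,-0.05,0],[-1,0,0,0,0]]]}}

```text
time_s: 15.48
tcp_pos: [0.6147, -0.2211, 0.1018]
eef_rot: [-180.0, 0.0, 168.6]
contact_force: [-2.3, 0.9, 4.9]
gripper_width: 0.0461
gripper_force: 19.9
```

Seated, with force up to +4.9 N. Releasing, rising and heading to the grip while turning.

Emit:
{"op": "jog_arm", "data": {"deltas": [[[0.3,0,0,0,0],[0.6,0,0,0,0],[1,0,0,0,0],[1,0,0,0,0],[1,0,0,1,0],[1,0,0,2,0],[1,0,0,4,0],[1,0,0,4,0]]]}}

```text
time_s: 16.48
tcp_pos: [0.6145, -0.2212, 0.2128]
eef_rot: [-180.0, 0.0, 168.6]
contact_force: [0.5, 0.5, -1.0]
gripper_width: 0.0879
gripper_force: 0.0
```

Emit:
{"op": "jog_arm", "data": {"deltas": [[[1,0,5,0,0.16],[1,0,5,0,0.16],[1,0,5,0,0.16],[1,0,5,0,0.16],[1,0,5,0,0.16],[1,0,5,0,0.16],[1,0,5,0,0.16],[1,0,2,0,0.16]]]}}

```text
time_s: 17.48
tcp_pos: [0.6145, 0.1516, 0.2119]
eef_rot: [-180.0, 0.1, -117.6]
contact_force: [0.8, -1.0, -0.8]
gripper_width: 0.0874
gripper_force: 0.0
```

Emit:
{"op": "jog_arm", "data": {"deltas": [[[1,0.4,0,0,0.16],[1,0.4,0,0,0.16],[1,0,0,0,0.08],[1,0,0,0,0]]]}}

```text
time_s: 17.98
tcp_pos: [0.6227, 0.1489, 0.2117]
eef_rot: [-180.0, 0.0, -95.2]
contact_force: [-0.3, -0.8, -0.8]
gripper_width: 0.0876
gripper_force: 0.0
```

```bash
python3 - <<'E'
from h import *
t=avg("top",3);s=avg("scene",3);np.savez("i2.npz",top=t,scene=s)
a=cv2.resize(t[138:198,366:446],(400,300),interpolation=2);b=cv2.resize(s[200:260,210:290],(400,300),interpolation=2)
c=cv2.resize(t[115:220,220:320],(400,300*7//5),interpolation=2)[:300];d=cv2.resize(s[170:245,320:420],(400,300),interpolation=2)
cv2.imwrite("pics/g3.png",cv2.convertScaleAbs(np.vstack([np.hstack([a,b]),np.hstack([c,d])]),alpha=1.6))
E
```

```text
(no output)
```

View pics/g3.png

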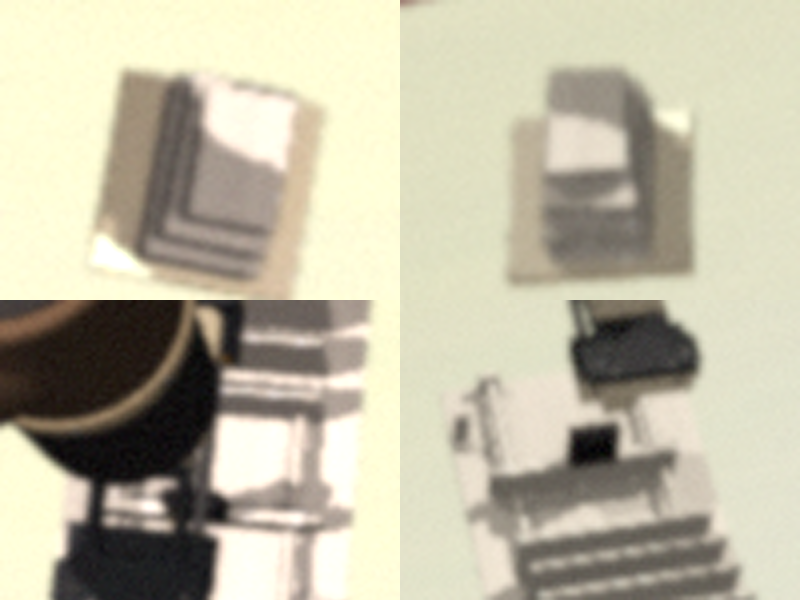

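The column is square and concentric in both views. The grip at scene (368,206) is still at rest, with the gripper above it. Descending on the grip.

Emit:
{"op": "jog_arm", "data": {"deltas": [[[1,0,0.2,-3,0],[1,0,0,-4,0],[1,0,0,-3,0],[1,0,0,-2,0],[1,0,0,-1.5,0],[1,0,0,-0.5,0],[1,0,0,0,0]]]}}

```text
time_s: 19.15
tcp_pos: [0.6228, 0.151, 0.0713]
eef_rot: [-180.0, 0.0, -95.2]
contact_force: [-0.3, -0.3, 0.9]
gripper_width: 0.0877
gripper_force: 0.0
```

```bash
python3 - <<'E'
from h import *
px=np.array([[207,78],[297,95],[272,228],[188,214]])/5.+[366-.4,138-.4]
p=plane("top",px,.1);print(p.mean(0).round(4));e=np.diff(np.vstack([p,p[:1]]),axis=0);print(np.hypot(*e.T[:2]).round(4))
# rack yaw: right edge of base plate (z=4mm), colour transition per row
I=np.load("i0.npz")["top"];L=cv2.cvtColor((cv2.GaussianBlur(I,(0,0),1)/255).astype(np.float32),cv2.COLOR_BGR2LAB);f=L[...,1]-L[...,2]
def edge(y):
    row=f[y,295:325];i=[j for j in range(29) if row[j]>-8>=row[j+1]];return (295+i[-1]+(row[i[-1]]+8)/(row[i[-1]]-row[i[-1]+1]),y)
P=plane("top",[edge(y) for y in list(range(140,165))+list(range(180,190))+list(range(196,208))],.004)
q=np.polyfit(P[:,0],P[:,1],1);print("rack yaw",np.degrees(np.arctan(q[0])),"edge y at x=.56",np.polyval(q,.56))
E
```

```text
[ 0.6158 -0.2208  0.1   ]
[0.0466 0.0698 0.043  0.0708]
rack yaw -4.018211926225825 edge y at x=.56 0.056477081810557446
```

The small tin is within 2 mm of the column centre. Rack yaw is about -4.4°. Closing on the grip.

Emit:
{"op": "jog_arm", "data": {"deltas": [[[0.4,0,0,0,0.012],[0,0,0,0,0],[-0.4,0,0,0,0],[-0.8,0,0,0,0],[-1,0,0,0,0],[-1,0,0,0,0],[-1,0,0,0,0],[-1,0,0,0,0]]], "force": 45}}

```text
time_s: 20.15
tcp_pos: [0.6233, 0.1509, 0.0711]
eef_rot: [-179.9, 0.0, -94.5]
contact_force: [4.8, -1.0, -1.4]
gripper_width: 0.0137
gripper_force: 45.0
```

Emit:
{"op": "jog_arm", "data": {"deltas": [[[-1,-0.5,0.04,0,0],[-1,-0.6,0.04,0,0],[-1,-0.7,0.06,0,0],[-1,-0.7,0.06,0,0],[-1,-0.7,0.06,0,0],[-1,-0.5,0.04,0,0],[-1,-0.3,0.02,0,0],[-1,0,0,0,0]]]}}

```text
time_s: 21.15
tcp_pos: [0.5837, 0.1539, 0.0711]
eef_rot: [-179.9, 0.0, -94.4]
contact_force: [8.3, -4.1, -5.1]
gripper_width: 0.0134
gripper_force: 45.0
```

```bash
python3 - <<'E'
from h import *
t=avg("top",4);s=avg("scene",4);np.savez("i3.npz",top=t,scene=s)
a=cv2.resize(t[165:210,270:330],(400,300),interpolation=2);b=cv2.resize(s[185:230,315:375],(400,300),interpolation=2)
cv2.imwrite("pics/g4.png",cv2.convertScaleAbs(np.hstack([a,b]),alpha=1.5))
E
```

```text
(no output)
```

View pics/g4.png

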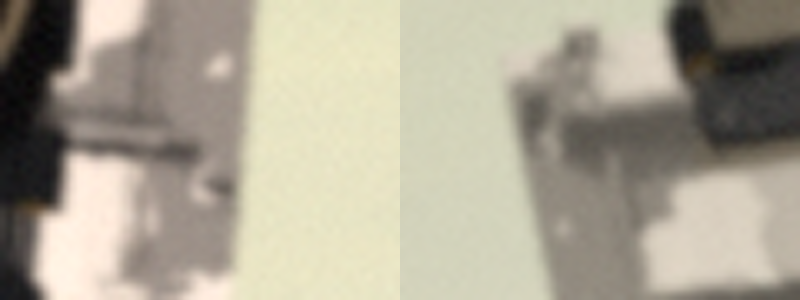

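The top crop shows the pointer end's dark front face at about px (299,188) and the mark's at about (303,193). By eye roughly 12–14 mm remain. Measuring this numerically by sampling brightness along the rack's x on the z = 48 mm plane.

```bash
cat > prof.py <<'E'
from h import *
def prof(fn,cx,cy,yaw=-4.4,xs=np.arange(-40,24,2)):
    I=np.load(fn);a=np.radians(yaw);X=np.array([np.cos(a),np.sin(a)]);Y=np.array([-np.sin(a),np.cos(a)])
    print("x",*xs)
    for n in("top","scene"):
        c,R,t=cam(n);g=I[n].mean(2).astype(np.float32)
        for nm,y0 in(("ptr",-75),("mark",-92)):
            v=0
            for dy in(-3,0,3):
                p=np.array([np.r_[np.array([cx,cy])+X*x*.001+Y*(y0+dy)*.001,.048] for x in xs])
                q=p@R.T+t;u=c["cx"]+c["fx"]*q[:,0]/-q[:,2];w=c["cy"]-c["fy"]*q[:,1]/-q[:,2]
                v=v+cv2.remap(g,u[None].astype(np.float32),w[None].astype(np.float32),cv2.INTER_LINEAR)[0]/3
            print(n,nm,*v.round().astype(int))
E
python3 - <<'E'
from prof import *
prof("i3.npz",.5837,.1539)
print("before, same place"); prof("i0.npz",.5837,.1539)
E
```

```text
x -40 -38 -36 -34 -32 -30 -28 -26 -24 -22 -20 -18 -16 -14 -12 -10 -8 -6 -4 -2 0 2 4 6 8 10 12 14 16 18 20 22
top ptr 98 99 99 99 99 98 98 98 97 97 97 96 94 89 80 70 60 57 63 73 84 88 90 92 94 95 95 95 95 96 96 96
top mark 97 97 98 97 95 95 94 98 98 93 79 77 83 91 97 99 98 97 96 96 96 96 97 96 97 97 96 96 97 97 97 98
scene ptr 113 107 101 95 90 89 90 92 94 93 92 91 90 90 91 92 95 95 95 91 87 80 73 67 63 61 59 58 58 58 59 60
scene mark 136 136 135 134 132 130 126 121 114 108 101 94 88 82 76 70 67 65 65 65 66 68 70 75 80 86 91 92 93 93 92 92
before, same place
x -40 -38 -36 -34 -32 -30 -28 -26 -24 -22 -20 -18 -16 -14 -12 -10 -8 -6 -4 -2 0 2 4 6 8 10 12 14 16 18 20 22
top ptr 92 90 88 88 87 88 89 89 89 90 90 90 88 85 82 79 78 81 83 85 88 88 88 89 90 90 91 91 91 93 94 95
top mark 126 127 126 126 125 122 119 118 111 99 85 88 97 107 112 118 122 125 126 126 126 126 126 126 126 126 126 126 126 127 127 127
scene ptr 108 102 96 90 87 86 88 90 92 94 95 94 93 94 95 97 99 100 101 100 99 99 98 98 97 97 95 94 92 91 91 92
scene mark 130 130 129 128 127 126 125 125 126 128 127 126 119 111 99 89 81 76 75 75 76 78 80 85 90 95 100 102 103 106 109 116
```

Remaining distance is 12.3 mm from the top view and 15 mm from the scene view. Earlier triangulation gave about 14. Pulling 13.5 mm.

Emit:
{"op": "jog_arm", "data": {"deltas": [[[-1,-0.3,0.02,0,0],[-1,-0.4,0.03,0,0],[-1,-0.4,0.03,0,0],[-1,-0.25,0.02,0,0],[-1,0,0,0,0],[-1,0,0,0,0]]]}}

```text
time_s: 22.3
tcp_pos: [0.5707, 0.1549, 0.0711]
eef_rot: [-179.9, 0.0, -94.4]
contact_force: [8.9, -3.5, -6.5]
gripper_width: 0.0135
gripper_force: 45.0
```

```bash
python3 - <<'E'
from prof import *
np.savez("i4.npz",top=avg("top",4),scene=avg("scene",4))
p=r.get_state();print(p["tcp_pos"],p["contact_force"])
prof("i4.npz",*p["tcp_pos"][:2])
E
```

```text
[0.57072627 0.15489033 0.07110182] [ 9.03913107 -5.1450722  -6.75402759]
x -40 -38 -36 -34 -32 -30 -28 -26 -24 -22 -20 -18 -16 -14 -12 -10 -8 -6 -4 -2 0 2 4 6 8 10 12 14 16 18 20 22
top ptr 97 97 96 96 96 97 98 99 100 101 102 101 99 97 94 88 78 67 68 73 79 77 77 79 84 90 93 94 94 95 94 95
top mark 96 96 97 97 97 99 102 111 122 131 137 137 132 123 111 93 77 70 74 82 87 90 92 94 95 95 96 95 95 96 96 98
scene ptr 132 130 128 125 121 118 113 108 102 96 91 89 89 91 92 93 92 91 89 86 81 75 70 64 61 58 58 57 57 59 60 63
scene mark 134 134 134 134 135 134 133 130 125 117 109 100 95 92 90 90 89 88 86 83 78 73 70 68 68 69 69 69 69 69 69 69
```

Pointer and mark edges now coincide to about 1 mm in both views. One small nudge and a settle, then I hand in.

Emit:
{"op": "jog_arm", "data": {"deltas": [[[-1,-0.07,0,0,0],[-1,0,0,0,0],[-1,0,0,0,0],[-1,0,0,0,0]]]}}

```text
time_s: 23.2
tcp_pos: [0.5701, 0.1549, 0.0711]
eef_rot: [-179.9, 0.0, -94.5]
contact_force: [9.9, -4.5, -6.9]
gripper_width: 0.0138
gripper_force: 45.0
```

```bash
python3 - <<'E'
from plant import r
print(r.close_job())
E
```

```text
the job is handed in; nothing more can be done
None
```

The job is handed in at about 23 s, with no verdict returned: the tins are stacked to within about 2 mm, and the arm is still holding the fence with the pointer about 1 mm from the mark by both cameras.

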